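Close a housing with the bottom cover from the magazine

TASK

First lift the orange transit cap straight off the housing, without lifting or shifting the housing under it, and set it down rim-down in the middle of the cardboard sheet. Then draw the bottom cover plate out of the magazine through its gate, leaving the other three stacked inside, and lay it on the open housing, same side up, lengthwise along it and centred so that it overhangs evenly all round. Leave the flask, the spray can, the jar and the white carton where they stand.

Things in the scene. Friction and masses are not known exactly. Their poses are not given: they have to be found in the camera images.
- magazine: fixed gravity magazine; origin on the bench. Green base block 148 x 78 mm, 50 mm high, centred at x=+90 mm; on it a green and yellow frame, no wider, top 89 mm above the bench, round a stack of covers lying on the block. Covers leave towards -x (the side facing the robot, yaw within 0.3 rad)
- gate (a point): middle of the slot's lower edge on the outer face of the yellow gate, which is the frame's -x wall, at magazine x=+18 mm, 50 mm above the bench. The slot is 11 mm high: one cover at a time passes
- chute_end (a point): middle of the top front edge of the blue chute, at magazine x=-127 mm. The chute is 34 mm wide, its top 50 mm above the bench, and runs from the gate to here: a cover drawn out lies level on it, its long sides overhanging 13 mm each
- stack_floor (a point): point on the magazine's floor (magazine x=+90 mm, y=0, 50 mm above the bench) at the centre of the stack; a cover is clear of the frame when its centre is more than 140 mm from here
- cover_1: the bottom cover: loose aluminium cover plate 130 x 60 x 8 mm (x, y, z), about 160 g; origin at the centre of its underside, x along its length, parallel to the magazine's x. It starts 40 to 52 mm forward of the others: its end sticks 33 to 45 mm out of the gate and can be gripped there across its long sides. About 3 N draws it out; the others drop down
- cover_2: second cover from the bottom, in the magazine: loose aluminium cover plate 130 x 60 x 8 mm (x, y, z), about 160 g; origin at the centre of its underside, x along its length
- cover_3: third cover from the bottom, in the magazine: same as cover_2
- cover_4: top cover, in the magazine: same as cover_2; its underside starts 74 mm above the bench and ends 66 mm above it
- housing: loose black die-cast housing, 0.35 to 0.7 kg, open at the top: 124 x 54 mm, 70 mm high, bright flat rim 6 mm wide; origin at the centre of its underside, x along its length. A cover on the rim has its underside 70 mm up and overhangs 3 mm all round. Shallow fins on the long sides, up to 42 mm, stick out 2 mm
- cap: loose orange plastic cap, 90 g, nested over the housing's top with 2 mm play all round: 134 x 64 mm, 25 mm high, skirt 22 mm deep, 3 mm thick; on top a grip rib 80 mm along x, 16 mm wide, from 25 to 59 mm above the origin; origin at the centre of its lower rim's plane, x along its length; it starts 48 mm above the bench
- mat: fixed cardboard sheet 170 x 170 x 3 mm; origin at the centre of its underside on the bench
- flask: bystander: standing green bottle, diameter 66 mm, 190 mm high; origin at the centre of its foot
- spray: bystander: standing black spray can, diameter 52 mm, 150 mm high; origin at the centre of its foot
- carton: bystander: small open white carton, 70 x 60 x 55 mm; origin at the centre of its foot
- jar: bystander: standing grey jar with a red lid, diameter 58 mm, 70 mm high; origin at the centre of its foot

How it is judged:
On the way, in this order (a step that is already met when the one before it is completed fails the run):
1. the cap stands on the cardboard sheet (horizontal distance between cap and mat below 0.035 m and height (world z) of cap below 0.009 m and angle between cap's own z axis and vertical below 0.08 rad and linear speed of cap below 0.02 m/s), for 0.2 s.
2. the bottom cover is out of the magazine and the other three are still stacked in it (horizontal distance between cover_1 and stack_floor above 0.137 m and horizontal distance between each of cover_2, cover_3, cover_4 and stack_floor below 0.012 m and angle between each of cover_2, cover_3, cover_4's own z axis and vertical below 0.1 rad and linear speed of each of cover_2, cover_3, cover_4 below 0.02 m/s and height (world z) of cover_4 below 0.072 m), for 0.2 s.
At the end, for the whole second after the job is handed in: Bottom cover flat and still on the housing rim, same side up, within 8 mm each way and 0.1 rad; cap rim-down on the sheet, within 35 mm of its centre; other covers flat in the magazine, dropped down, within 12 mm of the stack centre; housing upright, within 25 mm of its start (all of step 1 and x of cover_1 in the frame of housing between -0.008 and 0.008 m and y of cover_1 in the frame of housing between -0.008 and 0.008 m and z of cover_1 in the frame of housing between 0.066 and 0.074 m and angle between the x axis of cover_1 and the x axis of housing, either way round below 0.1 rad and angle between cover_1's own z axis and vertical below 0.06 rad and linear speed of each of cover_1, cover_2, cover_3, cover_4, housing below 0.02 m/s and horizontal distance between each of cover_2, cover_3, cover_4 and stack_floor below 0.012 m and angle between each of cover_2, cover_3, cover_4's own z axis and vertical below 0.1 rad and height (world z) of cover_4 below 0.072 m and distance of housing from where it was at the start of the episode below 0.025 m and angle between housing's own z axis and vertical below 0.05 rad); the robot touches nothing.
It fails at once if the housing is lifted or tipped (height (world z) of housing above 0.012 m or angle between housing's own z axis and vertical above 0.15 rad).
It fails at once if one of the other covers leaves the magazine (horizontal distance between any of cover_2, cover_3, cover_4 and stack_floor above 0.03 m or height (world z) of any of cover_2, cover_3, cover_4 above 0.11 m).
It fails at once if the flask, spray can, jar or carton is shoved more than 25 mm or tipped (distance of any of flask, spray, carton, jar from where it was at the start of the episode above 0.025 m or angle between any of flask, spray, carton, jar's own z axis and vertical above 0.3 rad).
It also fails if it takes over 72 s, if anything falls off the work surface, if the arm or the gripper's body presses on something with over 40 N, if the wrist force passes 120 N, or if a joint passes its speed limit or range.

ROBOT

A 6-joint arm with a two-finger parallel gripper is mounted at the origin on the work surface. World frame = base frame: x ahead of the robot, y to its left, z up, the work surface at z = 0. Lengths are in m, angles in rad, forces in N, time in s.
With the tool pointing down it reaches from about 0.35 to 0.975 m from the base axis. Payload 17.4 kg.
Tool frame: the origin (TCP) lies on the centre line of the jaws, within the pads' length; the fingertips stand r.tcp_to_tips ahead of it and the grasp point (between the pads) lies 11 mm behind it (r.tcp_to_tips is the distance from the TCP to the fingertips, in m); z points along the fingers, y is the line along which they close (so a half turn about z gives the same grasp; the last joint's range is limited). The gripper opens to 85 mm and grips with 20 to 120 N. Pads are 22 mm wide; open, the fingers measure 114 mm over their backs; the gripper's body (76 mm by 85 mm) begins 54 mm behind the grasp point. The pads swing forward as they close: fully open they stand 13 mm farther back than shut.
Start: joints at [-1.196, 0.116, 1.442, -0, 1.584, -0.038], TCP at [0.271, -0.618, 0.239] pointing down, gripper open.
Joint ranges: [-2.83, 2.83], [-0.83, 2.19], [0.07, 2.5], [-1.14, 4.28], [0.01, 3], [-2.97, 2.97]. Speed limits (rad/s): [1.89, 1.89, 2.22, 3.14, 3.14, 3.14].

INTERFACE

Orientations are given as a unit quaternion [x, y, z, w].
In Python, from plant import r gives the robot as it stands.
- The arm moves only by the tool send_path, called after "Call:" as name([rows], argument=value, ...), one row to a line, values as JSON. Schema: {"type":"object","properties":{"moves":{"type":"array","items":{"type":"array","items":{"type":"number"},"minItems":5,"maxItems":5},"minItems":1,"maxItems":10},"grip_force":{"type":"number"},"only":{"type":"string"},"quiet":{"type":"boolean"},"lines":{"type":"string"}},"required":["moves"],"additionalProperties":false}. moves is a list of rows, 1 to 10 of them, each of 5 numbers: dx, dy, dz in fractions of the full range, 1 being 0.75 m, then a turn about the tool's z in normalised numbers (1 is pi rad), then the finger opening in m; each row is the pose to reach, as a shift and turn from the pose commanded when the call began, along the tool's axes at that moment; what a row does not reach only later rows make up. A row lasts 1/10 s, in which the tool goes at most 0.05 m and 0.15 rad, less where a joint would pass 70% of its speed; a pose out of reach is approached as far as the arm can. The fingers move at their own pace and stop on an object; grip_force is the grip in N (left out, the last holds). Time passes only in rows, so rows that do not move let the fingers close. The tool returns the time, the measured TCP pose, the force, the opening and the grip force at its end. only (a regular expression) keeps the lines of the reply that match it, lines (a string "A,B") keeps lines A to B, and quiet returns only ok. Shift and turn numbers lie between -1 and 1, and a call with a number outside is refused. Input that does not fit is refused with a message, and nothing moves.
- r.read_state(): the state, without advancing time (a new reading comes with each control period).
- r.camera(name): name is "side" or "top"; returns (picture, depth): 400x640x3 uint8, blue, green, red; 400x640 float32, m along the optical axis (not along the pixel's ray), 0 where there is no reading.
- r.camera_params(name): a dict with "fx", "fy", "cx", "cy" (pixels), "view" (4x4, takes a point from world to camera coordinates). Camera axes: x right, y up, looking along -z (the intrinsics and any distortion apply to the point x, -y, -z); pixel columns grow to the right and rows downward; lengths in m; the calibration is good to about 2 mm. A picture is of the moment at which its call begins. camera_params takes no time and is no camera call.
- r.close_job(): hands the job in; it is judged then, once.
The state is a dict: "time_s": time; "qpos": joint angles; "dq": joint speeds; "joint_efforts": joint torques, N m; "eef_pos": TCP position; "tool_rot": TCP orientation; "contact_force": force on the tool from outside, world axes, zero at the start; "wrist_torque": the same for the moment, N m; "grip_width": finger opening in m; "gripper_force": force on a finger pad.
Only numpy, scipy, OpenCV 4.12 (cv2) and the standard library are available. Lean on these libraries where they do the work, as an engineer would, in place of code of your own. Each camera call takes 0.05 s, during which the arm holds its last target. There are 200 camera calls.

## Working session

There is one attempt and no reset: what is moved stays moved. The work goes in short steps, Python scripts to look and compute and a tool call to move; the robot and the scene stay as the last step left them, time stands still between calls to the robot, and variables do not carry over. Pictures are saved under pics/ and viewed, at most 10 in all, crops included, and the job is handed in when it is done.

```bash
ls; mkdir -p pics; python3 - <<'E'
from plant import r
import cv2,numpy as np
print(r.tcp_to_tips, r.read_state())
for n in("top","side"):
    p,d=r.camera(n);cv2.imwrite(f"pics/{n}0.png",p);np.save(f"pics/{n}0.npy",d)
    print(n,{k:np.round(v,4).tolist() for k,v in r.camera_params(n).items()})
E
```

```text
pics
plant.py
0.008 {'time_s': 0.0, 'qpos': array([-1.19582855e+00,  1.16476790e-01,  1.44228122e+00,  1.98023446e-05,
        1.58401617e+00, -3.78117707e-02]), 'dq': array([-0.00070355, -0.00061607,  0.00119266,  0.00074102, -0.00060277,
       -0.00124563]), 'joint_efforts': array([-5.82831795e-03, -7.32022834e+01, -6.32501864e+01, -2.64121682e-04,
        6.46188593e-03, -2.97189047e-05]), 'eef_pos': array([ 0.27070012, -0.61813175,  0.23855847]), 'tool_rot': array([ 9.78776931e-01,  2.04927722e-01, -8.93590166e-05, -5.84052214e-04]), 'contact_force': array([-0.59809853, -0.34810552,  0.73322263]), 'wrist_torque': array([-0.02644424, -0.00155883,  0.03949329]), 'gripper_force': 0.0, 'grip_width': 0.08521702938506526}
top {'fx': 456.5352, 'fy': 456.5352, 'cx': 310.8838, 'cy': 198.4617, 'view': [[-0.0862, -0.9963, -0.0056, 0.0413], [0.9758, -0.0855, 0.2011, -0.6043], [-0.2008, 0.0119, 0.9796, -1.1268], [0.0, 0.0, 0.0, 1.0]]}
side {'fx': 414.3777, 'fy': 414.3777, 'cx': 325.8461, 'cy': 202.9775, 'view': [[0.9997, -0.0241, -0.009, -0.5842], [0.0219, 0.6117, 0.7908, -0.0703], [-0.0136, -0.7907, 0.612, -1.1438], [0.0, 0.0, 0.0, 1.0]]}
```

View pics/top0.png

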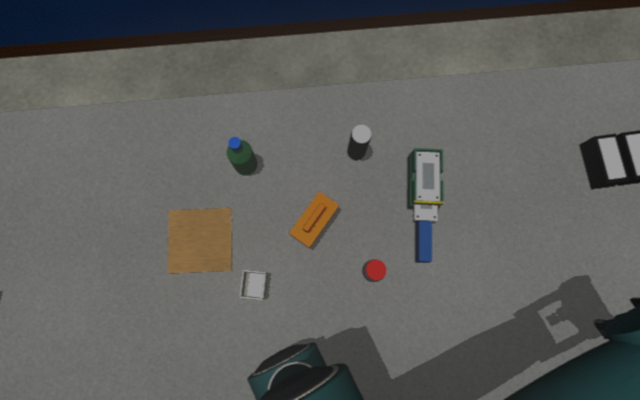

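View pics/side0.png

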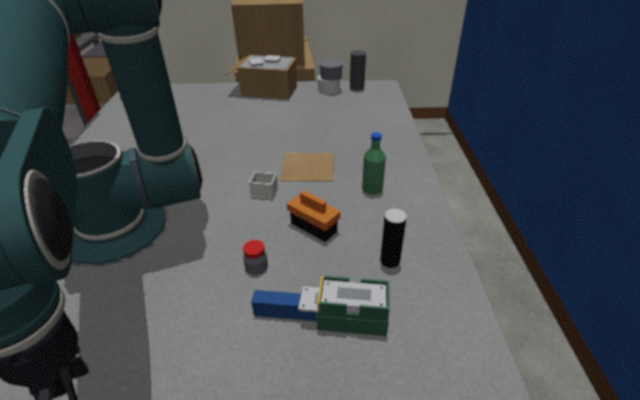

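The top view shows the mat at about (200,240), the cap at (315,220) with its rib, the magazine at (427,180) with the cover end at (427,212), the chute at (424,240), the jar at (375,270) and the carton at (254,285). The side view shows the same layout, with nothing hidden. Next I measure.

```bash
cat > h.py <<'E'
from plant import r
import cv2,numpy as np
def ray(n,uv,z):
    P=r.camera_params(n);V=np.array(P["view"]);R,t=V[:3,:3],V[:3,3]
    uv=np.atleast_2d(np.array(uv,float));d=np.c_[(uv[:,0]-P["cx"])/P["fx"],-(uv[:,1]-P["cy"])/P["fy"],-np.ones(len(uv))]@R
    c=-R.T@t
    return c+d*((z-c[2])/d[:,2])[:,None]
def dep(n,uv,d):
    P=r.camera_params(n);V=np.array(P["view"]);R,t=V[:3,:3],V[:3,3]
    u,v=np.round(np.atleast_2d(uv)).astype(int).T;z=d[v,u]
    return (np.c_[(u-P["cx"])/P["fx"]*z,-(v-P["cy"])/P["fy"]*z,-z]-t)@R
def blob(p,lo,hi,roi=None):
    m=cv2.inRange(cv2.cvtColor(p,cv2.COLOR_BGR2HSV),lo,hi)
    if roi: k=np.zeros_like(m);a,b,c,e=roi;k[b:e,a:c]=m[b:e,a:c];m=k
    return m
def big(m): return max(cv2.findContours(m,cv2.RETR_EXTERNAL,cv2.CHAIN_APPROX_NONE)[0],key=cv2.contourArea).reshape(-1,2)
def rect(n,uv,z):
    X=ray(n,uv,z)[:,:2].astype(np.float32)*1000
    c,(w,h),a=cv2.minAreaRect(X)
    if w<h: w,h=h,w;a+=90
    return np.round(c,1),round(w,1),round(h,1),round(((a+90)%180)-90,2)
def pose():
    s=r.read_state();from scipy.spatial.transform import Rotation as R
    M=R.from_quat(s["tool_rot"]).as_matrix();return s["eef_pos"],M
E
python3 - <<'E'
from h import *
p=cv2.imread("pics/top0.png");d=np.load("pics/top0.npy");hsv=cv2.cvtColor(p,cv2.COLOR_BGR2HSV)
for q in [(200,240),(310,240),(318,215),(427,212),(424,245),(427,201),(435,160),(375,270),(390,212)]: print(q,hsv[q[1],q[0]],dep("top",q,d).round(4))
mat=big(blob(p,(8,60,60),(30,255,255),(150,190,250,290)));print("mat",rect("top",mat,.003))
cap=big(blob(p,(5,150,60),(20,255,255),(270,170,360,270)));print("cap",rect("top",cap,.073))
bl=big(blob(p,(100,120,40),(130,255,255),(400,190,450,280)));print("chute",rect("top",bl,.05))
gr=big(blob(p,(50,80,20),(85,255,255),(400,130,460,220)));print("green",rect("top",gr,.089))
cv=big(blob(p,(0,0,120),(180,60,255),(405,205,445,225)));print("cov",rect("top",cv,.058),cv.min(0),cv.max(0))
crop=np.hstack([cv2.resize(p[180:260,280:350],None,fx=5,fy=5,interpolation=0),cv2.resize(p[190:270,395:455],None,fx=5,fy=5,interpolation=0)])
cv2.imwrite("pics/crop0.png",crop)
for n,u in(("jar",(375,270)),("flask",(236,143)),("spray",(361,134)),("carton",(254,285))):print(n,dep("top",u,d).round(3))
E
```

```text
(200, 240) [ 17 128 131] [[0.53   0.2944 0.0039]]
(310, 240) [ 17 195 157] [[4.964e-01 3.000e-04 7.510e-02]]
(318, 215) [ 14 198 139] [[ 0.5531 -0.0247  0.1064]]
(427, 212) [120   2 154] [[ 0.5446 -0.3082  0.0571]]
(424, 245) [109 159 117] [[ 0.4609 -0.2906  0.0502]]
(427, 201) [ 27 142 147] [[ 0.5682 -0.3043  0.0863]]
(435, 160) [  0   0 154] [[ 0.6752 -0.3413  0.0811]]
(375, 270) [  1 192 155] [[ 0.4079 -0.1551  0.0707]]
(390, 212) [ 30   5 106] [[ 0.5621 -0.2234 -0.001 ]]
mat (array([531.1, 296.4]), 171.3, 170.7, 87.62)
cap (array([549.5, -14.2]), 132.4, 63.2, -40.29)
chute (array([ 471.5, -294.8]), 103.8, 31.1, -7.67)
green (array([ 611.4, -271.1]), 65.4, 10.2, -7.44)
cov (array([ 544. , -305.3]), 56.9, 39.9, 82.43) [415 205] [437 220]
jar [[ 0.408 -0.155  0.071]]
flask [[0.729 0.156 0.189]]
spray [[ 0.739 -0.148  0.15 ]]
carton [[0.399 0.157 0.003]]
```

View pics/crop0.png

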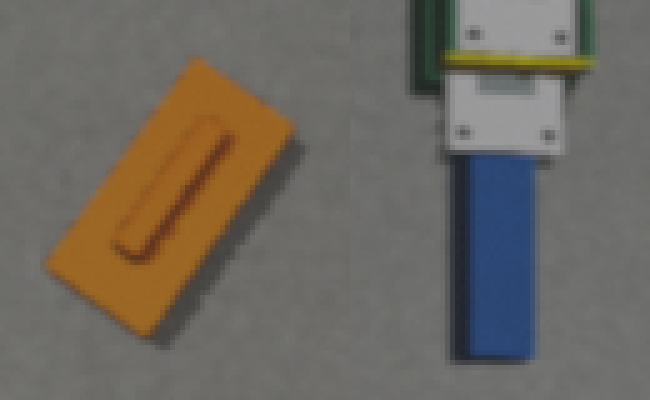

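The crop confirms the cap's rib running lower left to upper right, and the bottom cover's end lying on the chute in front of the yellow gate. I'll check the cap with depth from both views and work out the first move.

```bash
cat >> h.py <<'E'
def pts(n,zlo,zhi,c,rad,pd=None):
    p,d=pd if pd else r.camera(n)
    v,u=np.nonzero(d>0);X=dep(n,np.c_[u,v],d)
    k=(X[:,2]>zlo)&(X[:,2]<zhi)&(np.hypot(X[:,0]-c[0],X[:,1]-c[1])<rad)
    return X[k],np.c_[u,v][k]
def mar(X):
    c,(w,h),a=cv2.minAreaRect((X[:,:2]*1000).astype(np.float32))
    if w<h:w,h=h,w;a+=90
    return np.round(c,1),round(w,1),round(h,1),round(((a+90)%180)-90,2),X[:,2].mean().round(4)
def go(x,y,z,yaw):  # yaw deg of tool x
    e,M=pose();print("now",e.round(4),"yaw",np.degrees(np.arctan2(M[1,0],M[0,0])).round(2),"tilt",M[2].round(4))
    t=-np.radians(yaw)+np.arctan2(M[1,0],M[0,0]);t=(t+np.pi)%(2*np.pi)-np.pi
    print("d tool",((np.array([x,y,z])-e)@M).round(4),"turn",t.round(4))
E
python3 - <<'E'
from h import *
for n in("top","side"):
    pd=(cv2.imread(f"pics/{n}0.png"),np.load(f"pics/{n}0.npy"))
    for lo,hi in((.067,.08),(.1,.115)): 
        X,_=pts(n,lo,hi,(.55,-.015),.09,pd);print(n,lo,len(X),mar(X))
go(.551,-.0145,.2386,139.7)
E
```

```text
top 0.067 1073 (array([550.6, -13.2]), 134.9, 64.2, -40.36, np.float64(0.0734))
top 0.1 204 (array([550.3, -13.1]), 80.2, 16.0, -40.45, np.float64(0.1071))
side 0.067 605 (array([548.4, -15. ]), 136.7, 65.8, -39.95, np.float64(0.074))
side 0.1 165 (array([548.6, -16.5]), 80.6, 19.1, -43.7, np.float64(0.1068))
now [ 0.2707 -0.6182  0.2386] yaw 23.65 tilt [ 0.    -0.001 -1.   ]
d tool [ 0.4989 -0.4405  0.0005] turn -2.0254
```

Careful with the scale: shifts go in shares of 0.75 m and turns go in shares of pi rad. That gives: 0.498 m / 0.75 = 0.664, 0.15 m / 0.75 = 0.2, -0.15 rad / 3.1416 = -0.0477.

Call:
send_path([
  [0.0667,-0.0587,0,-0.0477,0.085],
  [0.1333,-0.1173,0,-0.0955,0.085],
  [0.2,-0.176,0,-0.1432,0.085],
  [0.2667,-0.2347,0,-0.191,0.085],
  [0.3333,-0.2933,0,-0.2387,0.085],
  [0.4,-0.352,0,-0.2865,0.085],
  [0.4667,-0.4107,0,-0.3342,0.085],
  [0.5333,-0.4693,0,-0.382,0.085],
  [0.6,-0.528,0,-0.4297,0.085],
  [0.664,-0.5867,0,-0.4775,0.085],
])

```text
time_s: 1.1
eef_pos: [0.4821, -0.163, 0.2392]
tool_rot: [0.574, 0.819, 0.0, 0.0]
contact_force: [1.0, -1.5, -0.1]
grip_width: 0.0849
gripper_force: 0.0
```

```bash
python3 -c "
from h import *
go(.5498,-.014,.15,139.7)"
```

```text
now [ 0.4821 -0.163   0.2392] yaw 109.94 tilt [-1.e-04  1.e-04 -1.e+00]
d tool [0.117  0.1145 0.0892] turn -0.5194
```

In the tool's units: 0.117 m / 0.75 = 0.156, 0.1145 m / 0.75 = 0.1527, -0.519 rad / 3.1416 = -0.1652.

Call:
send_path([
  [0.0533,0.0533,0,-0.0477,0.085],
  [0.1067,0.1067,0,-0.0955,0.085],
  [0.156,0.1527,0,-0.1432,0.085],
  [0.156,0.1527,0.0667,-0.1652,0.085],
  [0.156,0.1527,0.1187,-0.1652,0.085],
  [0.156,0.1527,0.1187,-0.1652,0.085],
  [0.156,0.1527,0.1187,-0.1652,0.085],
  [0.156,0.1527,0.1187,-0.1652,0.085],
])

```text
time_s: 1.9
eef_pos: [0.5513, -0.0169, 0.153]
tool_rot: [0.348, 0.938, 0.0, 0.001]
contact_force: [-0.1, 0.1, 0.5]
grip_width: 0.085
gripper_force: 0.0
```

```bash
python3 -c "
from h import *
go(.5498,-.014,.087,139.65)"
```

```text
now [ 0.5513 -0.0169  0.153 ] yaw 139.28 tilt [-0.0024  0.0018 -1.    ]
d tool [0.0032 0.0011 0.066 ] turn -0.0065
```

In the tool's units: 0.066 m / 0.75 = 0.088, 0.03 m / 0.75 = 0.04, -0.006 rad / 3.1416 = -0.0019.

Call:
send_path([
  [0.004,0.0013,0.04,-0.0019,0.085],
  [0.004,0.0013,0.088,-0.0019,0.06],
  [0.004,0.0013,0.088,-0.0019,0.04],
  [0.004,0.0013,0.088,-0.0019,0.04],
  [0.004,0.0013,0.088,-0.0019,0.04],
  [0.004,0.0013,0.088,-0.0019,0.04],
])

```text
time_s: 2.5
eef_pos: [0.5498, -0.0139, 0.0866]
tool_rot: [0.345, 0.939, 0.0, 0.001]
contact_force: [1.0, -0.7, 0.0]
grip_width: 0.0399
gripper_force: 0.0
```

```bash
python3 -c "
from h import *
go(.5498,-.014,.087,139.65)"
```

```text
now [ 0.5498 -0.0139  0.0866] yaw 139.66 tilt [-0.0024  0.0017 -1.    ]
d tool [-0.0001 -0.0001 -0.0004] turn 0.0002
```

Perfectly placed. Close, then lift straight up.

Call:
send_path([
  [0,0,0,0,0.025],
  [0,0,0,0,0.01],
  [0,0,0,0,0.01],
  [0,0,0,0,0.01],
  [0,0,0,0,0.01],
  [0,0,0,0,0.01],
  [0,0,0,0,0.01],
], grip_force=40)

```text
time_s: 3.2
eef_pos: [0.5493, -0.0137, 0.0852]
tool_rot: [0.345, 0.939, 0.0, 0.001]
contact_force: [-0.6, 0.7, 7.3]
grip_width: 0.0156
gripper_force: 40.1
```

Call:
send_path([
  [0,0,-0.0067,0,0.01],
  [0,0,-0.02,0,0.01],
  [0,0,-0.04,0,0.01],
  [0,0,-0.0667,0,0.01],
  [0,0,-0.1067,0,0.01],
  [0,0,-0.1467,0,0.01],
  [0,0,-0.1733,0,0.01],
  [0,0,-0.1733,0,0.01],
  [0,0,-0.1733,0,0.01],
], grip_force=40)

```text
time_s: 4.1
eef_pos: [0.5488, -0.0137, 0.2149]
tool_rot: [0.345, 0.939, 0.0, 0.0]
contact_force: [0.1, 0.3, -1.3]
grip_width: 0.0153
gripper_force: 39.0
```

```bash
python3 -c "
from h import *
go(.531,.2964,.14,139.65)
for n in('top','side'):
    p,d=r.camera(n);cv2.imwrite(f'pics/{n}1.png',p);np.save(f'pics/{n}1.npy',d)
cv2.imwrite('pics/side1c.png',cv2.resize(p[150:330,240:420],None,fx=3,fy=3))
"
```

```text
now [ 0.5488 -0.0137  0.2149] yaw 139.68 tilt [-7.e-04  5.e-04 -1.e+00]
d tool [0.2143 0.2248 0.0748] turn 0.0005
```

View pics/side1c.png

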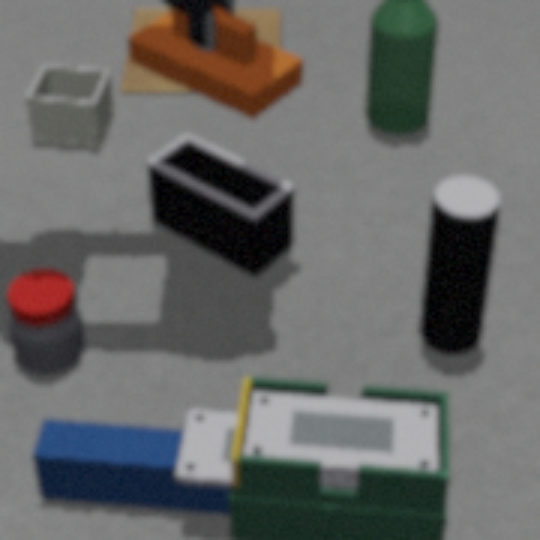

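The cap is held level at (215,55) in the crop. The housing stands free with its rim open at (220,175), and the magazine is untouched. Now I carry the cap to the mat.

In the tool's units: 0.225 m / 0.75 = 0.3, 0.214 m / 0.75 = 0.2853.

Call:
send_path([
  [0.044,0.0467,0,0,0.01],
  [0.088,0.0933,0,0,0.01],
  [0.132,0.14,0,0,0.01],
  [0.176,0.1867,0,0,0.01],
  [0.22,0.2333,0,0,0.01],
  [0.26,0.2733,0,0,0.01],
  [0.2853,0.3,0.0533,0,0.01],
  [0.2853,0.3,0.1067,0,0.01],
  [0.2853,0.3,0.1333,0,0.01],
  [0.2853,0.3,0.1333,0,0.01],
])

```text
time_s: 5.2
eef_pos: [0.5294, 0.2957, 0.1098]
tool_rot: [0.344, 0.939, -0.003, -0.002]
contact_force: [-1.0, 0.4, -0.4]
grip_width: 0.0157
gripper_force: 39.2
```

Call:
send_path([
  [0,0,0,0,0.01],
  [0,0,0,0,0.01],
  [0,0,0,0,0.01],
])

```text
time_s: 5.5
eef_pos: [0.5319, 0.2964, 0.1159]
tool_rot: [0.345, 0.939, 0.001, 0.001]
contact_force: [0.7, 0.3, -0.9]
grip_width: 0.0155
gripper_force: 39.2
```

```bash
python3 -c "
from h import *
go(.531,.2964,.042,139.65)
X,_=pts('side',.125,.16,(.53,.29),.08);print(mar(X))
X,_=pts('side',.07,.12,(.53,.29),.09);print(mar(X))
for n in('top','side'):
    X,_=pts(n,.064,.078,(.55,-.014),.08,(0,np.load(f'pics/{n}1.npy')));print(len(X),mar(X))
"
```

```text
now [0.5319 0.2964 0.1159] yaw 139.66 tilt [-8.e-04  2.e-03 -1.e+00]
d tool [ 0.0007 -0.0007  0.0739] turn 0.0001
(array([531.4, 292.1]), 66.9, 59.4, 0.05, np.float64(0.1411))
(array([530. , 294.7]), 140.3, 70.0, -39.62, np.float64(0.1))
56 (array([524.3, -19. ]), 122.6, 47.7, -66.0, np.float64(0.0699))
376 (array([549.5, -14. ]), 125.6, 58.7, -40.02, np.float64(0.0694))
```

In the tool's units: 0.075 m / 0.75 = 0.1, 0.074 m / 0.75 = 0.0987.

Call:
send_path([
  [0,0,0.04,0,0.01],
  [0,0,0.0733,0,0.01],
  [0,0,0.0907,0,0.01],
  [0,0,0.096,0,0.01],
  [0,0,0.0987,0,0.01],
  [0,0,0.1,0,0.01],
  [0,0,0.1,0,0.01],
  [0,0,0.1,0,0.01],
])

```text
time_s: 6.4
eef_pos: [0.5317, 0.2966, 0.0403]
tool_rot: [0.345, 0.939, 0.001, 0.0]
contact_force: [0.9, 0.1, 1.7]
grip_width: 0.0154
gripper_force: 39.7
```

```bash
python3 -c "
from h import *
print(pose()[0])
X,_=pts('side',.02,.035,(.53,.29),.09);print(mar(X))"
```

```text
[0.53172323 0.2965605  0.04029328]
(array([530. , 293.6]), 138.3, 69.4, -41.11, np.float64(0.0286))
```

The cap is seated: its top is at 28 mm. I release, back off, and measure the magazine.

In the tool's units: -0.18 m / 0.75 = -0.24, -0.13 m / 0.75 = -0.1733.

Call:
send_path([
  [0,0,0,0,0.03],
  [0,0,0,0,0.045],
  [0,0,0,0,0.045],
  [0,0,0,0,0.045],
  [0,0,-0.04,0,0.045],
  [0,0,-0.1067,0,0.06],
  [0,0,-0.1733,0,0.085],
  [0,0,-0.24,0,0.085],
  [0,0,-0.24,0,0.085],
])

```text
time_s: 7.35
eef_pos: [0.5329, 0.2972, 0.2273]
tool_rot: [0.345, 0.939, 0.004, 0.003]
contact_force: [-0.1, -0.9, -0.6]
grip_width: 0.085
gripper_force: 0.0
```

```bash
python3 -c "
from h import *
for n in('top','side'):
    q=(0,np.load(f'pics/{n}0.npy'))
    for nm,lo,hi,c,R in(('chute',.045,.0535,(.47,-.293),.09),('cov',.0545,.064,(.545,-.305),.04),('stack',.077,.0855,(.63,-.32),.1),('frame',.086,.095,(.63,-.32),.1)):
        X,_=pts(n,lo,hi,c,R,q);print(n,nm,len(X),mar(X))
X,_=pts('side',.02,.035,(.53,.29),.09);print('cap',mar(X))
p,d=r.camera('top');cv2.imwrite('pics/top2.png',p);np.save('pics/top2.npy',d)
X,_=pts('top',.02,.035,(.53,.29),.09,(p,d));print('cap',mar(X))
go(.545,-.305,.22,172.4)
"
```

```text
top chute 533 (array([ 488.2, -295.3]), 137.2, 39.9, -5.01, np.float64(0.0498))
top cov 351 (array([ 536.6, -302.6]), 65.9, 57.0, 82.16, np.float64(0.0585))
top stack 1190 (array([ 635.1, -315.4]), 145.6, 75.1, -7.65, np.float64(0.0819))
top frame 336 (array([ 635.1, -315.5]), 145.0, 73.2, -7.84, np.float64(0.0889))
side chute 666 (array([ 481.3, -298.7]), 126.8, 45.2, -13.96, np.float64(0.0507))
side cov 412 (array([ 535.5, -304.1]), 61.8, 47.8, 84.79, np.float64(0.0589))
side stack 1640 (array([ 633.4, -319.5]), 141.6, 74.1, -7.44, np.float64(0.0827))
side frame 507 (array([ 633.8, -317. ]), 144.1, 77.7, -7.77, np.float64(0.0894))
cap (array([529.1, 293.2]), 140.6, 68.1, -37.79, np.float64(0.0287))
cap (array([532.9, 297. ]), 133.7, 65.6, -40.79, np.float64(0.0283))
now [0.5316 0.2965 0.2205] yaw 139.68 tilt [-9.e-04  2.e-03 -1.e+00]
d tool [-3.995e-01 -4.499e-01 -1.000e-04] turn -0.5711
```

In the tool's units: -0.375 m / 0.75 = -0.5, -0.297 m / 0.75 = -0.396, -0.5 rad / 3.1416 = -0.1592.

Call:
send_path([
  [-0.044,-0.05,0,-0.0159,0.085],
  [-0.088,-0.1,0,-0.0318,0.085],
  [-0.132,-0.15,0,-0.0477,0.085],
  [-0.176,-0.2,0,-0.0637,0.085],
  [-0.22,-0.25,0,-0.0796,0.085],
  [-0.264,-0.3,0,-0.0955,0.085],
  [-0.308,-0.35,0,-0.1114,0.085],
  [-0.352,-0.4,0,-0.1273,0.085],
  [-0.396,-0.45,0,-0.1432,0.085],
  [-0.44,-0.5,0,-0.1592,0.085],
])

```text
time_s: 8.45
eef_pos: [0.5393, -0.205, 0.2175]
tool_rot: [0.101, 0.995, 0.0, -0.001]
contact_force: [0.7, -0.3, -0.5]
grip_width: 0.0851
gripper_force: 0.0
```

Call:
send_path([
  [0,0,0,0,0.085],
  [0,0,0,0,0.085],
  [0,0,0,0,0.085],
])

```text
time_s: 8.75
eef_pos: [0.54, -0.2023, 0.2182]
tool_rot: [0.102, 0.995, 0.0, -0.001]
contact_force: [0.1, 0.2, -0.3]
grip_width: 0.085
gripper_force: 0.0
```

```bash
python3 -c "
from h import *
go(.5414,-.3039,.10,172.3)"
```

```text
now [ 0.54   -0.2023  0.2182] yaw 168.33 tilt [ 1.6e-03  5.0e-04 -1.0e+00]
d tool [-0.0221 -0.0993  0.1181] turn -0.0693
```

In the tool's units: 0.118 m / 0.75 = 0.1573, -0.099 m / 0.75 = -0.132, -0.069 rad / 3.1416 = -0.022.

Call:
send_path([
  [-0.0147,-0.0653,0,-0.0095,0.085],
  [-0.0293,-0.132,0,-0.022,0.085],
  [-0.0293,-0.132,0.0533,-0.022,0.085],
  [-0.0293,-0.132,0.1067,-0.022,0.085],
  [-0.0293,-0.132,0.1573,-0.022,0.085],
  [-0.0293,-0.132,0.1573,-0.022,0.085],
  [-0.0293,-0.132,0.1573,-0.022,0.085],
  [-0.0293,-0.132,0.1573,-0.022,0.085],
])

```text
time_s: 9.55
eef_pos: [0.5428, -0.3044, 0.104]
tool_rot: [0.067, 0.998, -0.001, 0.001]
contact_force: [1.6, -0.0, 0.7]
grip_width: 0.0846
gripper_force: 0.0
```

```bash
python3 -c "
from h import *
go(.5414,-.3039,.041,172.3)"
```

```text
now [ 0.5428 -0.3044  0.104 ] yaw 172.33 tilt [-0.0029 -0.0012 -1.    ]
d tool [0.0017 0.0004 0.063 ] turn 0.0005
```

In the tool's units: 0.063 m / 0.75 = 0.084, 0.05 m / 0.75 = 0.0667.

Call:
send_path([
  [0.0013,0,0.04,0,0.085],
  [0.0013,0,0.0667,0,0.085],
  [0.0013,0,0.084,0,0.085],
  [0.0013,0,0.084,0,0.085],
  [0.0013,0,0.084,0,0.07],
  [0.0013,0,0.084,0,0.055],
  [0.0013,0,0.084,0,0.05],
  [0.0013,0,0.084,0,0.05],
  [0.0013,0,0.084,0,0.05],
  [0.0013,0,0.084,0,0.05],
], grip_force=60)

```text
time_s: 10.55
eef_pos: [0.5415, -0.3048, 0.0405]
tool_rot: [0.067, 0.998, -0.001, 0.001]
contact_force: [-1.3, 0.4, 6.8]
grip_width: 0.0588
gripper_force: 64.7
```

```bash
python3 -c "
from h import *
go(.5414,-.3039,.041,172.3)"
```

```text
now [ 0.5415 -0.3048  0.0405] yaw 172.28 tilt [-2.3e-03 -9.0e-04 -1.0e+00]
d tool [ 0.0002  0.0009 -0.0005] turn -0.0003
```

Gripped at 59 mm. Draw it 101 mm along the chute.

In the tool's units: 0.101 m / 0.75 = 0.1347, 0.096 m / 0.75 = 0.128.

Call:
send_path([
  [0.008,0,0,0,0.05],
  [0.0213,0,0,0,0.05],
  [0.0373,0,0,0,0.05],
  [0.0533,0,0,0,0.05],
  [0.0693,0,0,0,0.05],
  [0.0853,0,0,0,0.05],
  [0.1013,0,0,0,0.05],
  [0.1173,0,0,0,0.05],
  [0.128,0,0,0,0.05],
  [0.1347,0,0,0,0.05],
])

```text
time_s: 11.55
eef_pos: [0.4413, -0.2915, 0.0405]
tool_rot: [0.067, 0.998, -0.001, 0.002]
contact_force: [5.0, -0.8, 6.3]
grip_width: 0.0586
gripper_force: 65.0
```

Call:
send_path([
  [0,0,0,0,0.05],
  [0,0,0,0,0.05],
  [0,0,0,0,0.05],
])

```text
time_s: 11.85
eef_pos: [0.4409, -0.2914, 0.0404]
tool_rot: [0.067, 0.998, -0.001, 0.001]
contact_force: [-7.5, 0.3, 14.4]
grip_width: 0.0587
gripper_force: 65.7
```

```bash
python3 -c "
from h import *
print(pose()[0])
for n in('top','side'):
    p,d=r.camera(n);cv2.imwrite(f'pics/{n}3.png',p);np.save(f'pics/{n}3.npy',d)
    X,_=pts(n,.069,.078,(.634,-.317),.06,(p,d));print(mar(X))
cv2.imwrite('pics/side3c.png',cv2.resize(p[230:350,200:420],None,fx=3,fy=3))"
```

```text
[ 0.4409035  -0.2914171   0.04042317]
(array([ 634.5, -315. ]), 119.2, 73.7, -7.43, np.float64(0.074))
(array([ 633.6, -319. ]), 118.5, 73.3, -7.83, np.float64(0.0748))
```

View pics/side3c.png

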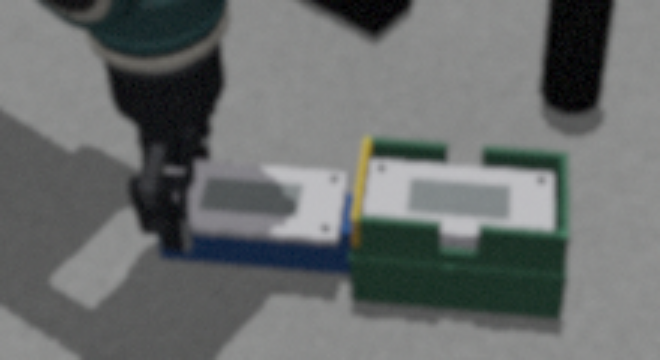

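The cover lies clear on the chute at (265,200) in the crop, and the stack has dropped with its top at 74 mm. I let go, rise, and measure the cover for a centre grip.

In the tool's units: -0.13 m / 0.75 = -0.1733, -0.09 m / 0.75 = -0.12.

Call:
send_path([
  [0,0,0,0,0.065],
  [0,0,0,0,0.085],
  [0,0,0,0,0.085],
  [0,0,-0.0533,0,0.085],
  [0,0,-0.12,0,0.085],
  [0.04,0,-0.1733,0,0.085],
  [0.04,0,-0.1733,0,0.085],
  [0.04,0,-0.1733,0,0.085],
  [0.04,0,-0.1733,0,0.085],
])

```text
time_s: 12.85
eef_pos: [0.4108, -0.2866, 0.1671]
tool_rot: [0.067, 0.998, 0.0, -0.001]
contact_force: [-0.4, 0.4, -0.6]
grip_width: 0.085
gripper_force: 0.0
```

```bash
python3 -c "
from h import *
for n in('top','side'):
    p,d=r.camera(n);cv2.imwrite(f'pics/{n}4.png',p);np.save(f'pics/{n}4.npy',d)
    X,_=pts(n,.0545,.065,(.487,-.297),.085,(p,d));print('cover',len(X),mar(X))
    X,_=pts(n,.069,.078,(.634,-.317),.09,(p,d));print('stack',mar(X))
    X,_=pts(n,.064,.078,(.55,-.014),.08,(p,d));print('housing',len(X),mar(X))
go(.487,-.297,.1,172.3)
"
```

```text
cover 871 (array([ 502.4, -296.5]), 126.5, 70.5, -8.66, np.float64(0.0587))
stack (array([ 634.5, -314.4]), 144.0, 73.1, -7.22, np.float64(0.074))
housing 334 (array([550.5, -13. ]), 124.1, 54.3, -40.36, np.float64(0.0702))
cover 1437 (array([ 493. , -298.2]), 143.0, 64.8, -8.8, np.float64(0.0591))
stack (array([ 634.2, -318.9]), 142.2, 73.8, -8.11, np.float64(0.0747))
housing 369 (array([549.2, -13.7]), 126.6, 59.2, -40.13, np.float64(0.0696))
now [ 0.4108 -0.2865  0.1668] yaw 172.29 tilt [ 0.002   0.0013 -1.    ]
d tool [-0.077  -0.0003  0.0666] turn -0.0002
```

```bash
python3 - <<'E'
from h import *
for n in("top","side"):
    p=cv2.imread(f"pics/{n}4.png");d=np.load(f"pics/{n}4.npy")
    X,uv=pts(n,.055,.064,(.487,-.297),.085,(p,d))
    m=np.zeros(p.shape[:2],np.uint8);m[uv[:,1],uv[:,0]]=255
    m&=blob(p,(0,0,70),(180,70,255))
    m=cv2.morphologyEx(m,cv2.MORPH_OPEN,np.ones((3,3)))
    m=cv2.morphologyEx(m,cv2.MORPH_CLOSE,np.ones((5,5)))
    print(n,rect(n,big(m),.058))
    if n=="top": a=cv2.resize(np.hstack([p[180:280,380:460],cv2.merge([m]*3)[180:280,380:460]]),None,fx=3.5,fy=3.5,interpolation=0)
    else: b=cv2.resize(np.hstack([p[260:340,240:340],cv2.merge([m]*3)[260:340,240:340]]),(560,224),interpolation=0)
cv2.imwrite("pics/c4.png",np.vstack([a,b]))
E
```

```text
top (array([ 498.3, -297.9]), 108.9, 59.3, -7.54)
side (array([ 486.7, -297.9]), 130.2, 62.9, -7.59)
```

View pics/c4.png

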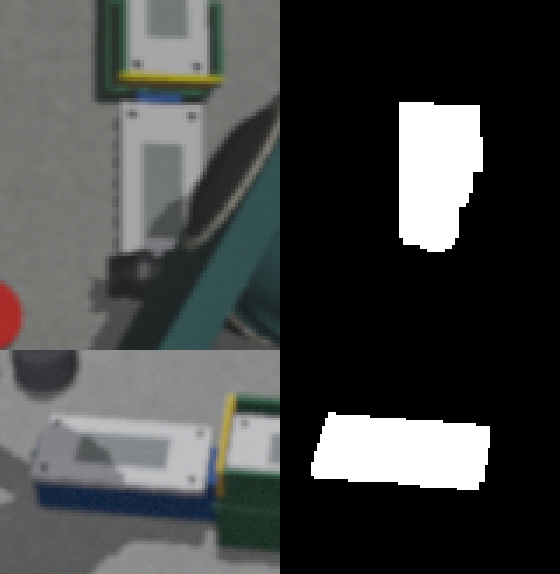

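The cover sits squarely on the chute; the robot hides part of it in the top view, but the side view gives all of it. Centre is at (488, -297), as predicted.

In the tool's units: 0.08 m / 0.75 = 0.1067, -0.078 m / 0.75 = -0.104.

Call:
send_path([
  [-0.0533,0,0,0,0.085],
  [-0.104,0,0,0,0.085],
  [-0.104,0,0.0533,0,0.085],
  [-0.104,0,0.1067,0,0.085],
  [-0.104,0,0.1067,0,0.085],
  [-0.104,0,0.1067,0,0.085],
  [-0.104,0,0.1067,0,0.085],
])

```text
time_s: 13.65
eef_pos: [0.4889, -0.2978, 0.0904]
tool_rot: [0.067, 0.998, -0.001, 0.001]
contact_force: [-0.1, 0.0, 0.9]
grip_width: 0.0848
gripper_force: 0.0
```

```bash
python3 -c "
from h import *
go(.488,-.297,.041,172.4)"
```

```text
now [ 0.4889 -0.2978  0.0904] yaw 172.27 tilt [-0.002 -0.001 -1.   ]
d tool [0.0011 0.0007 0.0494] turn -0.0022
```

In the tool's units: 0.049 m / 0.75 = 0.0653, 0.03 m / 0.75 = 0.04.

Call:
send_path([
  [0.0013,0.0007,0.04,0,0.085],
  [0.0013,0.0007,0.0653,0,0.085],
  [0.0013,0.0007,0.0653,0,0.07],
  [0.0013,0.0007,0.0653,0,0.055],
  [0.0013,0.0007,0.0653,0,0.05],
  [0.0013,0.0007,0.0653,0,0.05],
  [0.0013,0.0007,0.0653,0,0.05],
  [0.0013,0.0007,0.0653,0,0.05],
  [0.0013,0.0007,0.0653,0,0.05],
], grip_force=60)

```text
time_s: 14.55
eef_pos: [0.4881, -0.2972, 0.0416]
tool_rot: [0.067, 0.998, -0.001, 0.001]
contact_force: [-1.4, 0.4, 8.0]
grip_width: 0.0584
gripper_force: 65.3
```

```bash
python3 -c "
from h import *
go(.488,-.297,.041,172.4)"
```

```text
now [ 0.4881 -0.2972  0.0416] yaw 172.28 tilt [-0.0026 -0.0014 -1.    ]
d tool [0.0002 0.0002 0.0006] turn -0.0021
```

In the tool's units: -0.13 m / 0.75 = -0.1733, -0.09 m / 0.75 = -0.12.

Call:
send_path([
  [0,0,-0.0267,0,0.05],
  [0,0,-0.0667,0,0.05],
  [0,0,-0.12,0,0.05],
  [0,0,-0.1733,0,0.05],
  [0,0,-0.1733,0,0.05],
  [0,0,-0.1733,0,0.05],
  [0,0,-0.1733,0,0.05],
])

```text
time_s: 15.25
eef_pos: [0.4869, -0.2964, 0.1685]
tool_rot: [0.067, 0.998, 0.0, -0.0]
contact_force: [0.0, -0.6, -2.7]
grip_width: 0.0587
gripper_force: 65.2
```

```bash
python3 -c "
from h import *
go(.5499,-.0136,.17,139.75)"
```

```text
now [ 0.4869 -0.2964  0.1685] yaw 172.28 tilt [ 9.e-04  5.e-04 -1.e+00]
d tool [-0.0244  0.2887 -0.0014] turn 0.5677
```

In the tool's units: 0.2885 m / 0.75 = 0.3847, 0.252 m / 0.75 = 0.336, 0.568 rad / 3.1416 = 0.1808.

Call:
send_path([
  [-0.004,0.048,0,0.0223,0.05],
  [-0.008,0.096,0,0.0446,0.05],
  [-0.012,0.144,0,0.0668,0.05],
  [-0.016,0.192,0,0.0891,0.05],
  [-0.02,0.24,0,0.1114,0.05],
  [-0.024,0.288,0,0.1337,0.05],
  [-0.028,0.336,0,0.156,0.05],
  [-0.0327,0.3847,0,0.1808,0.05],
  [-0.0327,0.3847,0,0.1808,0.05],
  [-0.0327,0.3847,0,0.1808,0.05],
])

```text
time_s: 16.25
eef_pos: [0.5499, -0.0134, 0.168]
tool_rot: [0.343, 0.939, -0.0, -0.001]
contact_force: [-0.0, -1.0, -2.7]
grip_width: 0.0584
gripper_force: 65.3
```

Call:
send_path([
  [0,0,0,0,0.05],
  [0,0,0,0,0.05],
])

```text
time_s: 16.45
eef_pos: [0.5501, -0.0149, 0.1689]
tool_rot: [0.345, 0.939, -0.0, -0.0]
contact_force: [-0.5, -0.8, -1.3]
grip_width: 0.0586
gripper_force: 65.3
```

```bash
python3 - <<'E'
from h import *
go(.5499,-.0136,.17,139.75)
p,d=r.camera("side");cv2.imwrite("pics/side5.png",p);np.save("pics/side5.npy",d)
X,_=pts("side",.172,.2,(.55,-.014),.085,(p,d));print(len(X),mar(X))
cv2.imwrite("pics/side5c.png",cv2.resize(p[120:260,220:420],None,fx=3.5,fy=3.5))
E
```

```text
now [ 0.5501 -0.0149  0.1689] yaw 139.7 tilt [ 4.e-04 -4.e-04 -1.e+00]
d tool [ 0.001   0.0009 -0.0011] turn -0.0009
694 (array([552.6, -20.1]), 128.8, 87.7, -53.68, np.float64(0.1865))
```

View pics/side5c.png

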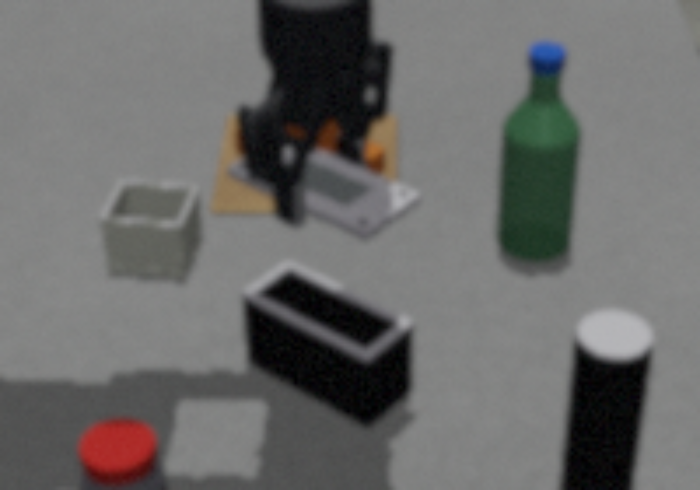

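The cover is held level above the housing: its right end corners are at about (365,238) and (418,195) in the crop, its left corner at (230,172). I check these corners against the height before lowering.

In the tool's units: 0.09 m / 0.75 = 0.12, 0.08 m / 0.75 = 0.1067, -0.001 rad / 3.1416 = -0.0003.

```bash
python3 - <<'E'
from h import *
c=np.array([(365,236),(418,194),(230,174)])/3.5+[220,120]
# lower edges seen at front; use z of top face
X=ray("side",c,.1853);print(X.round(4))
e=np.array([.5501,-.0149]);a=np.radians(-40.3);u=np.array([np.cos(a),np.sin(a)]);v=np.array([-u[1],u[0]])
print(((X[:,:2]-e)@np.c_[u,v]).round(4))
# sanity: housing rim in same picture
X,_=pts("side",.064,.078,(.55,-.014),.08,(0,np.load("pics/side5.npy")));print(mar(X))
E
```

```text
[[ 0.5803 -0.0858  0.1853]
 [ 0.6182 -0.0369  0.1853]
 [ 0.4859 -0.0065  0.1853]]
[[ 0.0689 -0.0345]
 [ 0.0662  0.0273]
 [-0.0544 -0.0351]]
(array([548.5, -14.6]), 126.4, 58.2, -40.14, np.float64(0.0695))
```

Call:
send_path([
  [0.0013,0.0013,0.04,-0.0003,0.05],
  [0.0013,0.0013,0.08,-0.0003,0.05],
  [0.0013,0.0013,0.1067,-0.0003,0.05],
  [0.0013,0.0013,0.12,-0.0003,0.05],
  [0.0013,0.0013,0.12,-0.0003,0.05],
  [0.0013,0.0013,0.12,-0.0003,0.05],
])

```text
time_s: 17.1
eef_pos: [0.5506, -0.0129, 0.0803]
tool_rot: [0.344, 0.939, 0.0, 0.0]
contact_force: [-1.1, 0.3, -1.6]
grip_width: 0.059
gripper_force: 65.3
```

```bash
python3 - <<'E'
from h import *
go(.5499,-.0136,.0616,139.75)
p,d=r.camera("side");cv2.imwrite("pics/side6.png",p);np.save("pics/side6.npy",d)
cv2.imwrite("pics/side6c.png",cv2.resize(p[170:250,270:360],None,fx=7,fy=7))
E
```

```text
now [ 0.5506 -0.0129  0.0803] yaw 139.77 tilt [-8.e-04  6.e-04 -1.e+00]
d tool [ 0.0001 -0.001   0.0187] turn 0.0003
```

View pics/side6c.png

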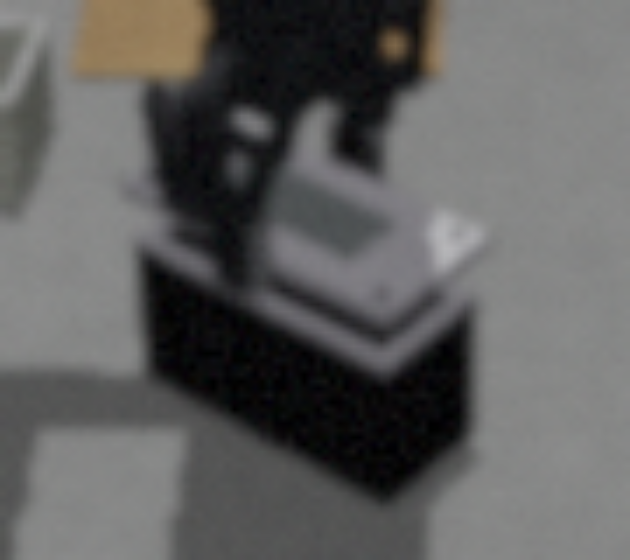

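The cover hovers about 19 mm above the rim, parallel to it. Cover corners are near (383,325), (487,232) and (128,182); rim corners are near (385,373), (474,298) and (138,238). I compare the two in the housing's frame.

```bash
python3 - <<'E'
from h import *
a=np.radians(-40.25);u=np.array([np.cos(a),np.sin(a)]);v=np.array([-u[1],u[0]])
f=lambda c,z:((ray("side",np.array(c)/7+[270-.43,170-.43],z)[:,:2]-[.5506,-.0129])@np.c_[u,v]).round(4)
print("cover",f([(383,323),(487,232),(128,182)],.0967));print("rim",f([(385,373),(474,298),(138,238)],.070))
p=cv2.imread("pics/side6.png");d=np.load("pics/side6.npy")
X,uv=pts("side",.088,.106,(.55,-.014),.09,(p,d));Y=(X[:,:2]-[.5506,-.0129])@np.c_[u,v]
k=abs(Y[:,1])<.02;print("cover u max",np.sort(Y[k,0])[-8:].round(4),"min",np.sort(Y[k,0])[:5].round(4))
X,uv=pts("side",.064,.076,(.55,-.014),.09,(p,d));Y=(X[:,:2]-[.5506,-.0129])@np.c_[u,v]
print("rim v",np.sort(Y[:,1])[:8].round(4),"u",np.sort(Y[:,0])[-5:].round(4),np.sort(Y[:,0])[:5].round(4))
E
```

```text
cover [[ 0.0668 -0.0344]
 [ 0.0637  0.0302]
 [-0.0614 -0.029 ]]
rim [[ 0.0646 -0.031 ]
 [ 0.0636  0.0229]
 [-0.0597 -0.0278]]
cover u max [0.0644 0.0647 0.0647 0.0648 0.065  0.0658 0.0661 0.0666] min [-0.066  -0.0652 -0.0386 -0.0377 -0.0376]
rim v [-0.0314 -0.0311 -0.0308 -0.0308 -0.0308 -0.0307 -0.0307 -0.0305] u [0.0622 0.0622 0.0625 0.0625 0.0633] [-0.0624 -0.0613 -0.0611 -0.0609 -0.0609]
```

Along the housing the two agree within 1 mm; across it I shift by -1.5 mm. Then I lower the cover.

In the tool's units: 0.018 m / 0.75 = 0.024, -0.0015 m / 0.75 = -0.002.

Call:
send_path([
  [0,-0.002,0.008,0,0.05],
  [0,-0.002,0.016,0,0.05],
  [0,-0.002,0.02,0,0.05],
  [0,-0.002,0.0227,0,0.05],
  [0,-0.002,0.024,0,0.05],
  [0,-0.002,0.024,0,0.05],
  [0,-0.002,0.024,0,0.05],
])

```text
time_s: 17.85
eef_pos: [0.5493, -0.0138, 0.0617]
tool_rot: [0.344, 0.939, 0.0, 0.0]
contact_force: [-3.9, 0.7, 4.1]
grip_width: 0.0584
gripper_force: 65.9
```

```bash
python3 -c "
from h import *
go(.5499,-.0136,.0616,139.75)"
```

```text
now [ 0.5493 -0.0138  0.0617] yaw 139.79 tilt [-2.e-04  1.e-04 -1.e+00]
d tool [-0.0003  0.0005  0.0001] turn 0.0007
```

The cover touches the rim. I release and rise, then move aside for a final check.

In the tool's units: -0.15 m / 0.75 = -0.2, -0.12 m / 0.75 = -0.16.

Call:
send_path([
  [0,0,0,0,0.062],
  [0,0,0,0,0.075],
  [0,0,0,0,0.085],
  [0,0,0,0,0.085],
  [0,0,-0.04,0,0.085],
  [0,0,-0.0933,0,0.085],
  [0,0,-0.16,0,0.085],
  [0.0667,-0.0667,-0.2,0,0.085],
  [0.12,-0.12,-0.2,0,0.085],
  [0.16,-0.16,-0.2,0,0.085],
])

```text
time_s: 18.85
eef_pos: [0.4029, -0.0259, 0.2106]
tool_rot: [0.344, 0.939, 0.0, 0.0]
contact_force: [-1.4, -0.5, 1.9]
grip_width: 0.085
gripper_force: 0.0
```

Call:
send_path([
  [0,0,0,0,0.085],
  [0,0,0,0,0.085],
  [0,0,0,0,0.085],
  [0,0,0,0,0.085],
])

```text
time_s: 19.25
eef_pos: [0.4049, -0.0259, 0.2094]
tool_rot: [0.344, 0.939, -0.0, -0.001]
contact_force: [-0.1, -0.0, 0.6]
grip_width: 0.0847
gripper_force: 0.0
```

```bash
python3 - <<'E'
from h import *
for n in("top","side"):
    p,d=r.camera(n);cv2.imwrite(f"pics/{n}7.png",p)
    X,_=pts(n,.072,.086,(.55,-.014),.08,(p,d));print(n,"cover",len(X),mar(X))
    X,_=pts(n,.02,.035,(.53,.296),.09,(p,d));print("cap",mar(X))
cv2.imwrite("pics/side7c.png",cv2.resize(p[130:340,220:420],None,fx=2.8,fy=2.8))
E
```

```text
top cover 1013 (array([552. , -14.8]), 123.4, 60.4, -40.1, np.float64(0.0786))
cap (array([532.9, 296.8]), 133.5, 66.2, -40.92, np.float64(0.0284))
side cover 786 (array([548.4, -14.5]), 131.2, 63.1, -39.03, np.float64(0.079))
cap (array([529.4, 294.7]), 141.4, 67.4, -39.44, np.float64(0.0284))
```

View pics/side7c.png

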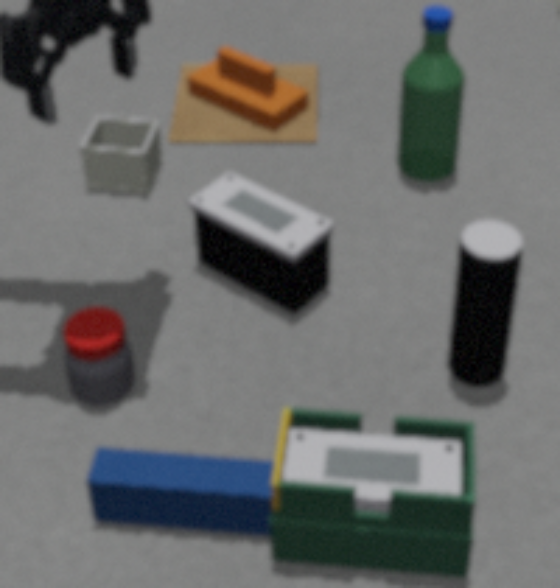

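The cover lies flat on the housing at (260,215) in the crop, and in the side view its centre matches the rim's within about 1 mm. The cap stands on the mat, three covers remain in the magazine, and the bystanders look untouched.

```bash
python3 -c "
from plant import r
print(r.close_job())"
```

```text
the job is handed in; nothing more can be done
None
```

I handed the job in at about 19 s; it gave no verdict. In the last pictures the cap stands rim-down on the cardboard sheet, the bottom cover lies on the housing centred within about 1 mm, three covers remain in the magazine, and the bystanders look unmoved.

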